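Clamp a freshly glued notepad in the sloping padding press

ROBOT

A 6-joint arm with a two-finger parallel gripper is mounted at the origin on a cart in front of the work surface, level with it; the furniture and walls round the work are solid. World frame = base frame: x ahead of the robot, y to its left, z up, the work surface at z = 0. Lengths are in m, angles in rad, forces in N, time in s.
With the tool pointing down it reaches from about 0.225 to 0.875 m from the base axis. Payload 3.4 kg.
Tool frame: the origin (TCP) lies at the very end of the fingers, on their centre line; the grasp point (between the pads) lies 19 mm behind it; z points along the fingers, y is the line along which they close (so a half turn about z gives the same grasp; the last joint's range is limited). The gripper opens to 85 mm and grips with 20 to 120 N. Pads are 22 mm wide; open, the fingers measure 114 mm over their backs; the gripper's body (76 mm by 85 mm) begins 54 mm behind the grasp point. The pads swing forward as they close: fully open they stand 13 mm farther back than shut.
Start: joints at [-1.365, 0.276, 1.505, -0, 1.361, -0.121], TCP at [0.185, -0.545, 0.231] pointing down, gripper open.
Joint ranges: [-2.89, 2.89], [-0.75, 2.08], [0.22, 2.7], [-1.18, 4.32], [0.11, 2.71], [-2.7, 2.7]. Speed limits (rad/s): [2.57, 2.57, 3.14, 3.14, 3.14, 3.14].

INTERFACE

Orientations are given as a unit quaternion [w, x, y, z].
In Python, from rig import manip gives the robot as it stands. The module is installed in compiled form; this text tells all that it offers.
- The arm moves only by the tool play_rows, never from a script. Its argument "motion" is a list of rows, each a list of 5 numbers: the shift along the tool's x, y, z in units of 40 mm (1.0 is 40 mm), then the turn about the tool's z in units of 10 degrees (1.0 is 10 degrees), then the finger opening in mm, from 0 to 85.4. A call has 1 to 5 rows; each row is the pose to reach, as a shift and turn from the pose commanded when the call began, along the tool's axes at that moment; what a row does not reach only later rows make up. A row lasts 1/8 s, in which the tool goes at most 62.5 mm and 10.7 degrees, less where a joint would pass 70% of its speed; a pose out of reach is approached as far as the arm can. A call with a gripper value outside its range is refused whole. The fingers move at their own pace and stop on an object; "newtons" is the grip in N (left out, the last holds). Time passes only in rows, so rows that repeat a pose let the fingers close. It gives the time, the measured TCP pose, the force, the opening and the grip force at its end, in the units of the state.
- manip.get_state(): the state, without advancing time (a new reading comes with each control period).
- manip.get_image(name): name is "side" or "top" or "wrist"; returns a dict with "img" (480x640x3 uint8, red, green, blue), "range_z" (480x640 float32, m along the optical axis (not along the pixel's ray), 0 where there is no reading), "fx", "fy", "cx", "cy" (pixels), "R" (3x3) and "t" (3): a world point X has camera coordinates R X + t. Camera axes: x right, y down, z forward; pixel columns grow to the right and rows downward; lengths in m; the calibration is good to about 2 mm. A picture is of the moment at which its call begins.
- manip.sign_off(): hands the job in; it is judged then, once.
The state is a dict: "clock": time; "qpos": joint angles; "qd": joint speeds; "effort": joint torques, N m; "position": TCP position; "ee_rot": TCP orientation; "contact_force": force on the tool from outside, world axes, zero at the start; "moment": the same for the moment, N m; "width": finger opening in m; "gripper_force": force on a finger pad.
Only numpy, scipy, OpenCV 4.12 (cv2) and the standard library are available. Lean on these libraries where they do the work, as an engineer would, in place of code of your own. Each camera call takes 0.05 s, during which the arm holds its last target. There are 200 camera calls.

TASK

The notepad on the sloping bed of the grey padding press has just been glued and must dry clamped. Push it down the slope until its short end lies fully home and square along the steel lip, then crank the red handwheel down until the pressing plate just touches the pad, and from there give it a further quarter turn, so that the pad is nipped and not crushed. Leave the glue stick, pencil and earphone case where they are.

Things in the scene. Friction and masses are not known exactly. Their poses are not given: they have to be found in the camera images.
- press: grey padding press, fixed, bed sloping at 28 degrees. Origin: on the bed at the foot of the steel lip, mid-width, 34 mm above the desk; x runs up the slope along the bed, y across, z square out of the bed. The lip (10 mm high, inner face at x = 0) closes the low end of the black rubber-faced bed, which is 160 mm wide and runs to x = 188 mm
- bridge_top (a point): middle of the top of the grey bridge that carries the screw, 69 mm above the bed. The bridge is 32 mm along the slope, 158 mm across, its underside 51 mm above the bed, with post caps to 79 mm, on two 16 mm posts 64 mm either side of the middle
- screen_edge (a point): right-hand edge, at half height, of the large computer screen that stands to the left of the work, seen from behind: 0.54 m tall, it takes up x 0.43 to 0.69, y 0.13 to 0.85 m. Keep the arm clear of it
- pad: pale notepad, 84 x 136 x 12.5 mm, loose on the bed. Origin: centre of its underside; x across its width, y along its length up the slope (lower end at y = -69, upper end at +67 mm), z out of the bed. It starts 15 to 40 mm up from the lip, a few degrees askew, its lower part under the bridge; friction keeps it where it is put
- pad_corner_a (a point): lower corner of the pad's underside, 40 mm to the -x side of its middle line, on the end that goes against the lip
- pad_corner_b (a point): the other lower corner, 40 mm to the +x side
- wheel_rim (a point): on the axis of the red handwheel at half the depth of its rim; z points out along the screw, square to the bed, x turns with the wheel. The round rim is 64 mm across and 16 mm deep, nothing beside it; axis at x = 28, y = 0 mm of the press. The wheel sinks by 2.5 mm per rad; with the pad clamped its underside is still 22 mm above the bridge
- wheel (a joint): angle of the handwheel in rad; grows as it turns clockwise seen from above, which lowers the plate by 2.5 mm per rad (15.7 mm a turn). Starts at 4.4 to 6.0 and has some 4 to 6 rad to go. It turns against a steady friction of about 0.36 N m and stays where it is left, also under load
- plate: aluminium pressing plate under the bridge, 44 x 92 x 8 mm. Origin: centre of its underside, axes as the press. Stiff springs hang it on the screw: it comes down until it touches the pad, then stands still while the wheel sinks on, and each further radian adds about 50 N of pressure and 0.12 N m on the wheel: about 80 N at a quarter turn
- glue: white glue stick standing upright, 22 mm across, 90 mm tall; origin at the centre of its foot. Leave alone
- pencil: blue pencil lying near the front edge of the desk, 113 mm long, 7 mm thick; origin at the middle of its underside. Leave alone
- earphones: white earphone case, 46 x 58 x 29 mm; origin at the centre of its underside. Leave alone

How it is judged:
On the way, in this order (a step that is already met when the one before it is completed fails the run):
1. the pad lies home and square along the lip (x of each of pad_corner_a, pad_corner_b in the frame of press below 0.003 m), for 0.2 s.
2. the plate has come down on the pad (contact force between plate and pad above 8 N), for 0.1 s.
At the end, for the whole second after the job is handed in: the pad's lower end lies along the lip, both lower corners within 3 mm of it; the plate presses on the pad with 40 to 120 N (an eighth to three eighths of a turn past first contact); the pad is at rest (all of step 1 and contact force between plate and pad between 40 and 120 N and linear speed of pad below 0.01 m/s); the robot touches nothing.
It fails at once if the glue stick is knocked over or shifted by over 25 mm (angle between glue's own z axis and vertical above 0.4 rad or distance of glue from where it was at the start of the episode above 0.025 m).
It fails at once if the pencil or earphone case is shifted by over 25 mm (distance of any of pencil, earphones from where it was at the start of the episode above 0.025 m).
It also fails if it takes over 69 s, if anything falls off the work surface, if the arm or the gripper's body presses on something with over 40 N, if the wrist force passes 120 N, or if a joint passes its speed limit or range.

## Working session

There is one attempt and no reset: what is moved stays moved. The work goes in short steps, Python scripts to look and compute and a tool call to move; the robot and the scene stay as the last step left them, time stands still between calls to the robot, and variables do not carry over. Pictures are saved under pics/ and viewed, at most 13 in all, crops included, and the job is handed in when it is done.

Besides the shell and the picture viewer there is one more tool, called after ">>>" by a JSON object that holds its "name" and its "arguments". play_rows: Moves the arm, as the interface text tells. Its arguments: {"type":"object","properties":{"motion":{"type":"array","items":{"type":"array","items":{"type":"number"}}},"newtons":{"type":"number"}},"required":["motion"]}

```bash
mkdir -p pics; python3 - <<'E'
from rig import manip
import cv2,numpy as np
s=manip.get_state();print({k:np.round(v,3).tolist() for k,v in s.items()})
for n in("side","top"):
    d=manip.get_image(n);cv2.imwrite(f"pics/{n}1.png",d["img"][:,:,::-1]);np.savez(f"{n}1.npz",**d)
    print(n,d["fx"],d["cx"],d["cy"],(-d["R"].T@d["t"]).round(3),d["R"].round(3).tolist())
E
```

```text
{'clock': 0.0, 'qpos': [-1.365, 0.277, 1.506, -0.0, 1.361, -0.121], 'qd': [-0.0, 0.0, -0.0, -0.001, -0.0, -0.002], 'effort': [-0.001, -41.678, -24.581, -0.0, 0.011, 0.0], 'position': [0.184, -0.544, 0.23], 'ee_rot': [-0.001, 0.987, 0.163, -0.0], 'contact_force': [-0.785, -0.125, 0.457], 'moment': [0.016, 0.023, 0.016], 'gripper_force': 0.0, 'width': 0.085}
side 613.3983531691863 322.8636869103091 235.9930529774993 [0.298 0.672 0.907] [[-0.98, -0.198, -0.011], [-0.132, 0.696, -0.705], [0.147, -0.69, -0.709]]
top 473.0292218842843 320.9651931150393 244.58230457152143 [ 0.283 -0.063  1.02 ] [[0.062, -0.998, -0.002], [-0.975, -0.06, -0.215], [0.215, 0.016, -0.977]]
```

View pics/side1.png

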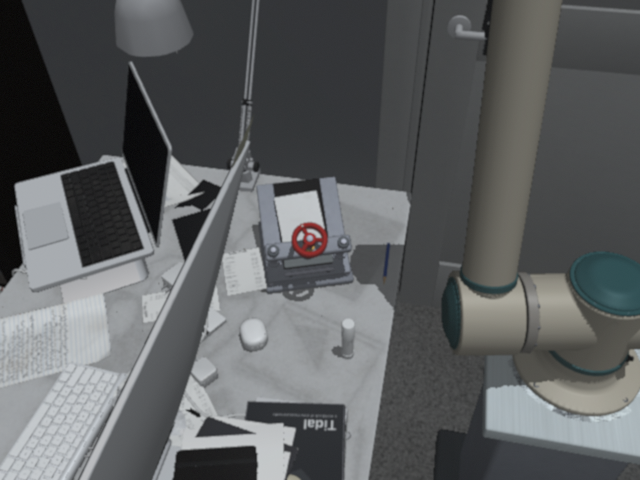

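View pics/top1.png

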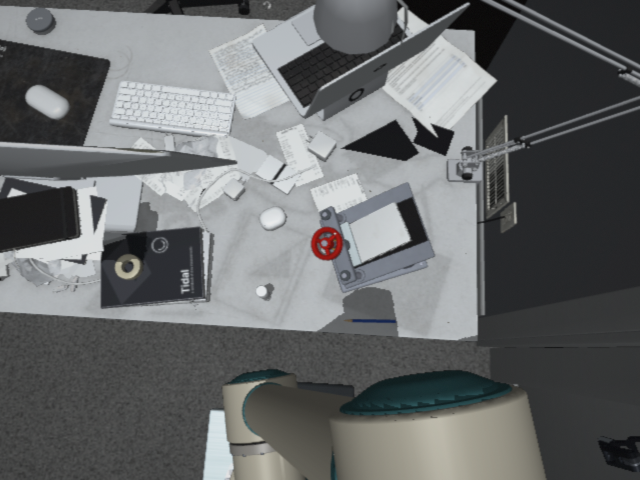

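Side view: the wheel is at (310,240), with the bridge caps at (273,252) and (343,242). The pad runs uphill behind the bridge. Top view: wheel at (327,243), pad around (380,230), uphill to the right. The glue is at (263,291), the case at (272,217) and the pencil at (370,321).

```bash
cat > h.py <<'E'
import numpy as np,cv2
def cloud(d):
    z=d["range_z"];v,u=np.mgrid[:480,:640]
    c=np.stack([(u-d["cx"])*z/d["fx"],(v-d["cy"])*z/d["fy"],z],-1)
    P=(c-d["t"])@d["R"]; P[z==0]=np.nan
    return P
def proj(d,X):
    c=np.asarray(X)@d["R"].T+d["t"]; return np.stack([c[...,0]/c[...,2]*d["fx"]+d["cx"],c[...,1]/c[...,2]*d["fy"]+d["cy"]],-1)
def red(d):
    h=d["img"].astype(int); return (h[...,0]>90)&(h[...,1]<60)&(h[...,2]<60)
E
python3 - <<'E'
from h import *
for n in("top","side"):
    d=dict(np.load(n+"1.npz"));P=cloud(d);im=d["img"].astype(int)
    r=red(d);Q=P[r];Q=Q[~np.isnan(Q[:,0])];print(n,"red",len(Q),np.median(Q,0).round(4),Q.min(0).round(3),Q.max(0).round(3))
    # slope: bright pad pixels
    if n=="top": m=np.zeros((480,640),bool);m[195:265,345:410]=1
    else: m=np.zeros((480,640),bool);m[185:240,275:325]=1
    w=m&(im.min(-1)>150)&~np.isnan(P[...,0]);W=P[w]
    A=np.c_[W[:,:2],np.ones(len(W))];k=np.ones(len(W),bool)
    for _ in range(6):
        c=np.linalg.lstsq(A[k],W[k,2],rcond=None)[0];e=W[:,2]-A@c;k=abs(e)<.004
    g=c[:2];print("pad plane",len(W),k.sum(),c.round(4),"slope",np.degrees(np.arctan(np.hypot(*g))),"uphill deg",np.degrees(np.arctan2(g[1],g[0])),"std",e[k].std())
    mm=np.zeros((480,640),np.uint8);mm[w]=k*255
    # scene objects
    if n=="top":
        for nm,(u,v) in dict(glue=(263,291),case=(272,217),pencil=(370,321),caplo=(347,274),caphi=(327,214)).items(): print(nm,P[v,u].round(3))
    else:
        for nm,(u,v) in dict(glue=(348,325),case=(253,333),pencil=(387,260),capR=(273,252),capL=(343,242)).items(): print(nm,P[v,u].round(3))
    I=d["img"][:,:,::-1]
    c=I[150:330,250:450] if n=="top" else I[150:310,220:400]
    cv2.imwrite(f"pics/{n}c.png",cv2.resize(c,None,fx=3,fy=3,interpolation=cv2.INTER_CUBIC))
E
python3 -c "
import cv2,numpy as np
a=cv2.imread('pics/topc.png')
cv2.imwrite('pics/topc.png',a)"
```

```text
top red 596 [ 0.4776 -0.0617  0.1522] [ 0.448 -0.089 -0.002] [ 0.53  -0.031  0.167]
pad plane 2647 1139 [-0.008  -0.4758  0.0198] slope 25.446368139216574 uphill deg -90.9643701063134 std 0.002285698507798214
glue [0.387 0.06  0.089]
case [0.556 0.063 0.029]
pencil [ 0.347 -0.161  0.004]
caplo [ 0.427 -0.102  0.116]
caphi [ 0.545 -0.057  0.113]
side red 497 [ 0.4778 -0.0498  0.147 ] [ 0.448 -0.155  0.067] [ 0.507 -0.026  0.164]
pad plane 1569 1384 [ 0.1784 -0.4814 -0.0793] slope 27.174699265491093 uphill deg -69.6593178922382 std 0.001956110251485232
glue [0.387 0.068 0.087]
case [0.553 0.074 0.029]
pencil [ 0.346 -0.163  0.006]
capR [ 0.543 -0.048  0.11 ]
capL [ 0.424 -0.092  0.114]
```

View pics/topc.png

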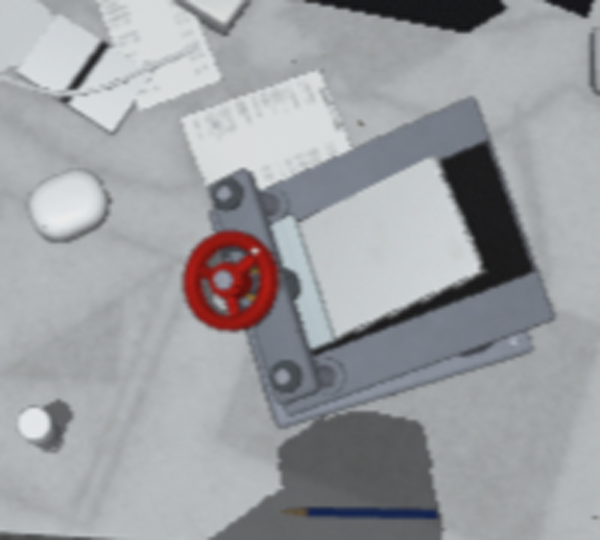

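The crop shows the pad's upper corners at about (437,157) and (485,272), with bare black bed above them. The bridge caps and wheel are also clear.

```bash
cat >> h.py <<'E'
a=np.radians(28)
def frame(yaw,o):
    u=np.array([np.cos(yaw),np.sin(yaw),0]);k=np.array([0,0,1.])
    X=u*np.cos(a)+k*np.sin(a);Z=-u*np.sin(a)+k*np.cos(a);return np.stack([X,np.cross(Z,X),Z],1),np.array(o)
R0,O0=frame(np.radians(-69.6),[.4896,-.0864,.034])
def topress(P,R=R0,O=O0): return (P-O)@R
E
python3 - <<'E'
from h import *
for n in("top","side"):
    d=dict(np.load(n+"1.npz"));P=topress(cloud(d))*1000;im=d["img"].astype(int)
    x,y,z=np.moveaxis(P,-1,0)
    s=(x>60)&(x<120)&(abs(y)<20)&(z<30);print(n,"pad top z",np.median(z[s]),s.sum(), "slope in x,y",np.linalg.lstsq(np.c_[x[s],y[s],np.ones(s.sum())],z[s],rcond=None)[0].round(3))
    s=(x>175)&(x<185)&(abs(y)<30)&(abs(z)<20);print("bed top strip z",np.median(z[s]) if s.any() else None)
    s=red(d)&(z>90);q=P[s];print("wheel top z pct",np.percentile(q[:,2],[10,50,90]).round(1),"xy range",np.percentile(q[:,:2],[1,99],axis=0).round(1).tolist())
    s=(abs(x-28)<12)&(abs(y)<50)&(z>55)&(z<76)&~red(d);print("bridge top z",np.median(z[s]),s.sum())
    s=(z>72)&(z<84)&(abs(x-28)<14)&(abs(abs(y)-64)<14);
    for g in(-1,1):
        q=P[s&(y*g>0)];print("cap",q.mean(0).round(1),len(q))
    # pad: bright, on plane
    s=((z>4)&(z<22)&(x>55)&(x<190)&(abs(y)<70)&(im.min(-1)>120));
    q=P[s][:,:2].astype(np.float32);print("pad pts",len(q),cv2.minAreaRect(q))
    for lo in range(-50,51,10):
        t=q[abs(q[:,1]-lo)<4]
        if len(t)>8: print(lo,"xmax",np.sort(t[:,0])[-3:].round(1))
    for lo in(80,100,120,140):
        t=q[abs(q[:,0]-lo)<5]
        if len(t)>8: print("x",lo,"y range",t[:,1].min().round(1),t[:,1].max().round(1))
E
```

```text
top pad top z 13.623505251887162 543 slope in x,y [ 2.0000e-03 -5.0000e-03  1.3434e+01]
bed top strip z 0.7135760395748902
wheel top z pct [112.5 118.8 121.3] xy range [[0.0, -31.4], [56.7, 27.2]]
bridge top z 70.01175706357081 315
cap [ 26.8 -64.2  76.5] 102
cap [26.4 62.8 76.5] 95
pad pts 1970 ((103.57012939453125, 2.8142356872558594), (99.9488296508789, 127.50282287597656), 2.6486926078796387)
-40 xmax [133.8 139.6 144.3]
-30 xmax [154.2 155.  155. ]
-20 xmax [153.6 154.2 154.2]
-10 xmax [153.6 153.8 154. ]
0 xmax [152.4 152.9 153.1]
10 xmax [152.1 152.7 152.8]
20 xmax [151.2 151.6 152.8]
30 xmax [150.4 150.6 150.9]
40 xmax [150.5 150.8 150.8]
50 xmax [145.3 148.1 150.2]
x 80 y range -39.9 43.6
x 100 y range -38.9 63.0
x 120 y range -57.5 45.9
x 140 y range -36.8 47.7
side pad top z 12.322037058817426 392 slope in x,y [1.1000e-02 1.0000e-03 1.1089e+01]
bed top strip z -0.586769608801843
wheel top z pct [115.1 118.1 120.7] xy range [[-5.0, -29.6], [50.4, 28.5]]
bridge top z 69.20947178352054 337
cap [ 24.7 -63.7  75.8] 100
cap [24.6 63.9 75.8] 110
pad pts 1614 ((108.14605712890625, -0.9804229736328125), (103.3990707397461, 128.1670379638672), 1.044938325881958)
-40 xmax [127.3 129.9 137.2]
-30 xmax [151.7 153.  153.2]
-20 xmax [150.5 151.  151.9]
-10 xmax [149.9 151.7 152.6]
0 xmax [149.4 149.7 152.6]
10 xmax [150.3 150.3 150.5]
20 xmax [149.  149.  150.5]
30 xmax [147.6 147.7 150. ]
40 xmax [147.7 148.3 149.6]
50 xmax [144.6 145.4 146.8]
x 80 y range -39.9 43.8
x 100 y range -38.9 55.2
x 120 y range -61.6 46.5
x 140 y range -36.1 56.6
```

```bash
cat >> h.py <<'E'
from scipy.spatial.transform import Rotation as Ro
O1=O0-0.002*R0[:,0]
U=np.array([np.cos(np.radians(-69.6)),np.sin(np.radians(-69.6)),0])
def W(x,y,z=0): return O1+R0@(np.array([x,y,z])/1000)
def rel(s,T,head=None):
    w,x,y,z=s["ee_rot"];R=Ro.from_quat([x,y,z,w]).as_matrix()
    h=np.degrees(np.arctan2(R[1,0],R[0,0]))
    out=(R.T@(np.asarray(T)-s["position"]))/.04
    print("T",np.round(T,4),"rows",out.round(3),"heading x",h.round(2),"turn",None if head is None else round((h-head)/10,3),"tilt",np.degrees(np.arccos(-R[2,2])).round(2))
E
python3 - <<'E'
from h import *
from rig import manip
s=manip.get_state()
f=W(164,4);T=f-.020*U+[0,0,.0077+.002-.0026]
rel(s,T+[0,0,.09],20.4);rel(s,T,20.4)
E
```

```text
T [ 0.5362 -0.2003  0.2072] rows [11.088 -5.316  0.595] heading x 18.72 turn -0.168 tilt 0.09
T [ 0.5362 -0.2003  0.1172] rows [11.087 -5.312  2.845] heading x 18.72 turn -0.168 tilt 0.09
```

>>> {"name": "play_rows", "arguments": {"motion": [[1.4,-0.7,0,-0.17,40],[2.8,-1.35,0,-0.17,40],[4.2,-2.0,0,-0.17,40],[5.6,-2.7,0,-0.17,40],[7,-3.35,0,-0.17,40]]}}

```text
clock: 0.72
position: [0.4077, -0.3261, 0.2311]
ee_rot: [-0.0, 0.984, 0.177, -0.0]
contact_force: [0.7, -0.9, 0.0]
width: 0.0397
gripper_force: 0.0
```

```bash
python3 - <<'E'
from h import *
from rig import manip
s=manip.get_state()
f=W(164,4);T=f-.020*U+[0,0,.0077+.002-.0026]
rel(s,T,20.4);print(s["clock"],s["contact_force"],s["width"])
E
```

```text
T [ 0.5362 -0.2003  0.1172] rows [ 4.108 -1.826  2.847] heading x 20.41 turn 0.001 tilt 0.01
0.725 [ 0.73950492 -0.93440692  0.04064025] 0.03973902320895718
```

>>> {"name": "play_rows", "arguments": {"motion": [[1.4,-0.6,0,0,40],[2.8,-1.2,0,0,40],[4.1,-1.82,0.6,0,40],[4.1,-1.82,1.6,0,40],[4.1,-1.82,2.3,0,40]]}}

```text
clock: 1.35
position: [0.5347, -0.2008, 0.1371]
ee_rot: [-0.001, 0.984, 0.178, -0.001]
contact_force: [-0.0, -0.7, -0.3]
width: 0.0399
gripper_force: 0.0
```

```bash
python3 - <<'E'
from h import *
from rig import manip
s=manip.get_state()
f=W(164,4);T=f-.020*U+[0,0,.0077+.002-.0026]
rel(s,T,20.4);print(s["clock"],s["contact_force"],s["width"])
I=[]
for n in("side","wrist"):
    d=manip.get_image(n)["img"][:,:,::-1]
    I.append(cv2.resize(d[130:280,200:400] if n=="side" else d,(400,300),interpolation=cv2.INTER_CUBIC))
cv2.imwrite("pics/a2.png",np.hstack(I))
E
```

```text
T [ 0.5362 -0.2003  0.1172] rows [0.041 0.004 0.499] heading x 20.56 turn 0.016 tilt 0.15
1.35 [-5.13128325e-04 -6.74378372e-01 -3.36330607e-01] 0.03989386507188255
```

View pics/a2.png

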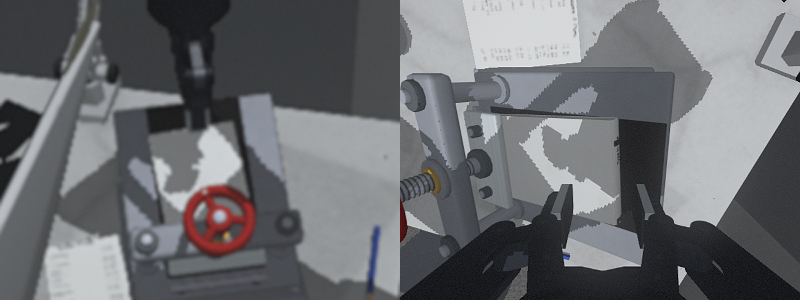

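The wrist view shows the right finger (uphill) over the black bed strip beyond the pad, and the left finger over the pad. That is the intended position, so I'll go down.

>>> {"name": "play_rows", "arguments": {"motion": [[0.02,0,0.25,0,40],[0.02,0,0.45,0,40],[0.02,0,0.5,0,40],[0.02,0,0.5,0,40]]}}

```text
clock: 1.95
position: [0.5359, -0.2023, 0.1197]
ee_rot: [0.0, 0.984, 0.177, 0.0]
contact_force: [-0.0, 0.0, 0.9]
width: 0.0397
gripper_force: 0.0
```

>>> {"name": "play_rows", "arguments": {"motion": [[0,0,0.06,0,40],[0,-0.11,0.12,0,40],[0,-0.22,0.18,0,40],[0,-0.33,0.24,0,40],[0,-0.44,0.295,0,40]]}}

```text
clock: 2.58
position: [0.5295, -0.1852, 0.1073]
ee_rot: [0.0, 0.984, 0.177, -0.0]
contact_force: [-0.1, -0.2, -0.3]
width: 0.0399
gripper_force: 0.0
```

>>> {"name": "play_rows", "arguments": {"motion": [[0,-0.06,0.03,0,40],[0,-0.11,0.06,0,40],[0,-0.165,0.09,0,40],[0,-0.19,0.1,0,40]]}}

```text
clock: 3.08
position: [0.5269, -0.1784, 0.1034]
ee_rot: [-0.0, 0.984, 0.177, -0.0]
contact_force: [-1.0, 0.4, -0.1]
width: 0.0397
gripper_force: 0.1
```

```bash
cat > padm.py <<'E'
from h import *
from rig import manip
s=manip.get_state();print(s["clock"],s["contact_force"].round(1),s["position"].round(4),(topress(s["position"]+.02*U,R0,O1)*1000).round(1))
for n in("top","side"):
    d=manip.get_image(n);P=topress(cloud(d),R0,O1)*1000;im=d["img"].astype(int);x,y,z=np.moveaxis(P,-1,0)
    q=P[(z>4)&(z<22)&(x>55)&(x<190)&(abs(y)<70)&(im.min(-1)>60)&(np.ptp(im,axis=-1)<60)]
    print(n,[(lo,np.sort(t[:,0])[-3:].round(1).tolist()) for lo in range(-35,46,10) for t in [q[abs(q[:,1]-lo)<4]] if len(t)>8])
E
python3 padm.py
```

```text
3.075 [-1.   0.4 -0.1] [ 0.5269 -0.1784  0.1034] [139.9   2.9   5.3]
top [(45, [104.6, 106.5, 107.5])]
side [(-35, [138.4, 140.7, 141.6]), (-25, [140.2, 140.5, 140.6]), (-15, [126.1, 126.9, 133.2]), (-5, [102.3, 102.3, 102.8]), (5, [101.3, 101.6, 102.2]), (15, [135.7, 135.7, 136.3]), (25, [136.6, 136.7, 137.8]), (35, [136.9, 137.0, 137.4]), (45, [134.2, 135.0, 136.0])]
```

>>> {"name": "play_rows", "arguments": {"motion": [[0,-0.03,0.015,0,40],[0,-0.06,0.03,0,40],[0,-0.1,0.05,0,40],[0,-0.1,0.05,0,40]]}}

```text
clock: 3.68
position: [0.5266, -0.1768, 0.1025]
ee_rot: [0.002, 0.984, 0.178, 0.001]
contact_force: [-0.3, -5.3, 4.3]
width: 0.04
gripper_force: 3.0
```

```bash
python3 padm.py
```

```text
3.675 [-0.3 -5.3  4.3] [ 0.5266 -0.1768  0.1025] [138.    3.2   5.3]
top [(45, [102.6, 102.6, 104.6])]
side [(-35, [138.6, 139.1, 139.5]), (-25, [137.1, 138.1, 138.8]), (-15, [125.9, 126.5, 129.2]), (-5, [100.6, 101.0, 101.3]), (5, [99.9, 100.0, 100.1]), (15, [135.6, 136.1, 136.1]), (25, [133.6, 135.2, 135.7]), (35, [135.0, 136.4, 181.6]), (45, [134.0, 134.6, 136.2])]
```

>>> {"name": "play_rows", "arguments": {"motion": [[0,-0.03,0.015,0,40],[0,-0.06,0.03,0,40],[0,-0.09,0.045,0,40],[0,-0.09,0.045,0,40]]}}

```text
clock: 4.28
position: [0.5266, -0.1765, 0.1022]
ee_rot: [0.006, 0.984, 0.178, 0.002]
contact_force: [-0.4, -11.5, 7.8]
width: 0.0397
gripper_force: 6.2
```

```bash
python3 padm.py
```

```text
4.275 [ -0.4 -11.5   7.8] [ 0.5266 -0.1765  0.1022] [137.6   3.3   5.1]
top [(45, [100.1, 101.3, 102.5])]
side [(-35, [136.9, 137.7, 138.7]), (-25, [137.8, 138.5, 139.1]), (-15, [123.5, 125.1, 126.9]), (-5, [98.3, 99.5, 100.1]), (5, [99.5, 100.2, 100.8]), (15, [135.7, 136.0, 136.1]), (25, [134.5, 135.1, 135.3]), (35, [133.1, 133.5, 134.1]), (45, [133.2, 133.5, 134.5])]
```

>>> {"name": "play_rows", "arguments": {"motion": [[0,0.25,-0.13,0,40],[0,0.4,-1,0,40],[0,1.5,-2,0,40],[0,3,-3,0,40],[0,3.5,-3,0,40]]}}

```text
clock: 5.0
position: [0.5751, -0.3049, 0.2225]
ee_rot: [0.001, 0.984, 0.177, 0.002]
contact_force: [-0.7, 0.2, -0.2]
width: 0.0403
gripper_force: 0.0
```

```bash
python3 padm.py; python3 - <<'E'
from rig import manip
import cv2
d=manip.get_image("top");cv2.imwrite("pics/t3.png",cv2.resize(d["img"][180:300,300:460,::-1],None,fx=5,fy=5,interpolation=cv2.INTER_CUBIC))
E
```

```text
5.0 [-0.7  0.2 -0.2] [ 0.5751 -0.3049  0.2225] [315.3   4.   46.9]
top [(-35, [83.4, 83.6, 86.8]), (-25, [99.4, 101.3, 101.6]), (-15, [118.5, 118.8, 120.2]), (-5, [134.3, 134.8, 137.6]), (5, [138.1, 138.1, 138.7]), (15, [137.6, 137.9, 138.5]), (25, [137.3, 137.4, 137.9]), (35, [136.3, 136.7, 137.2]), (45, [136.4, 136.4, 137.5])]
side [(-35, [137.3, 138.6, 138.7]), (-25, [136.9, 137.1, 138.7]), (-15, [136.1, 137.6, 137.7]), (-5, [137.1, 137.6, 138.0]), (5, [137.3, 138.1, 182.0]), (15, [135.7, 135.9, 136.3]), (25, [134.7, 135.7, 136.1]), (35, [134.1, 135.5, 136.7]), (45, [134.5, 135.1, 137.4])]
```

View pics/t3.png

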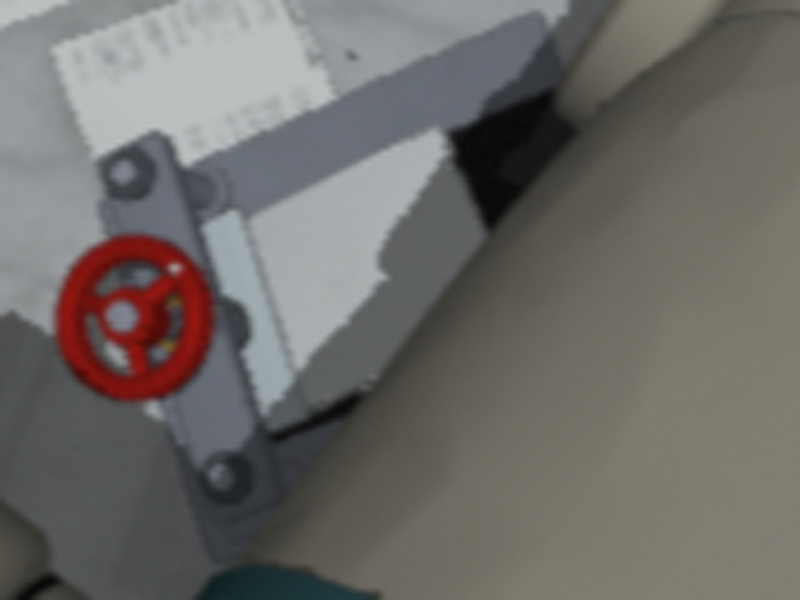

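The arm hides part of the bed. The pad's visible upper edge is still about 2° askew, with its −y side high.

```bash
python3 - <<'E'
from h import *
from rig import manip
for n in("top","side"):
    d=dict(np.load(n+"1.npz"));P=topress(cloud(d),R0,O1)*1000;x,y,z=np.moveaxis(P,-1,0)
    for xx in (120,170,180):
        s=(abs(x-xx)<4)&(abs(z)<40)
        print(n,xx,[(int(c),round(float(np.median(z[s&(abs(y-c)<3)])),1)) for c in range(-84,85,7) if (s&(abs(y-c)<3)).any()])
s=manip.get_state()
f=W(148,-27);rel(s,f-.020*U+[0,0,.0077+.001-.0026],20.4)
E
```

```text
top 120 [(-77, -1.0), (-70, 0.6), (-63, 0.4), (-56, 0.1), (-49, -0.5), (-42, 1.0), (-35, 12.4), (-28, 13.6), (-21, 14.2), (-14, 13.8), (-7, 13.8), (0, 13.8), (7, 14.7), (14, 14.4), (21, 14.2), (28, 14.7), (35, 14.1), (42, 14.1), (49, -0.4), (56, -1.1), (63, -0.6), (70, 0.1), (77, -1.2)]
top 170 [(-77, 1.4), (-70, 0.6), (-63, 0.4), (-56, -0.0), (-49, 0.1), (-42, 0.7), (-35, 0.7), (-28, 0.0), (-21, 1.2), (-14, 1.2), (-7, 0.5), (0, 0.4), (7, 2.2), (14, 2.3), (21, 1.4), (28, 0.2), (35, 2.1), (42, 1.3), (49, 1.0), (56, -0.2), (63, 0.4), (70, 0.4), (77, -0.6)]
top 180 [(-77, -0.0), (-70, -0.1), (-63, 0.4), (-56, 0.4), (-49, 0.2), (-42, 0.6), (-35, 1.8), (-28, 0.5), (-21, 0.7), (-14, 1.2), (-7, 0.8), (0, 1.2), (7, 1.9), (14, 1.3), (21, 0.7), (28, 1.8), (35, 0.7), (42, 1.6), (49, 0.5), (56, 0.2), (63, -0.1), (70, 0.5), (77, -0.4)]
side 120 [(-77, -0.3), (-70, -2.1), (-63, -2.7), (-56, -1.4), (-49, -1.1), (-42, -0.7), (-35, 12.5), (-28, 11.7), (-21, 13.0), (-14, 12.4), (-7, 12.6), (0, 12.2), (7, 11.3), (14, 12.4), (21, 10.4), (28, 12.8), (35, 13.1), (42, 12.1), (49, -0.7), (56, -0.8), (63, -1.8), (70, -2.1), (77, -1.7)]
side 170 [(-77, -2.8), (-70, -1.0), (-63, -1.1), (-56, 0.2), (-49, -2.1), (-42, -0.9), (-35, -1.3), (-28, -1.1), (-21, -1.1), (-14, 0.3), (-7, -0.5), (0, 0.3), (7, -0.6), (14, 0.5), (21, -0.0), (28, 0.1), (35, 0.2), (42, 0.6), (49, -0.4), (56, -0.6), (63, -1.3), (70, 0.0), (77, -0.5)]
side 180 [(-77, -1.5), (-70, -0.0), (-63, -1.9), (-56, -1.9), (-49, -1.7), (-42, 0.2), (-35, -2.4), (-28, 0.5), (-21, -1.1), (-14, -0.6), (-7, -0.9), (0, 0.7), (7, -0.8), (14, -0.1), (21, 0.3), (28, 0.1), (35, 0.6), (42, 0.6), (49, -2.7), (56, -2.6), (63, -2.0), (70, -1.6), (77, -1.7)]
T [ 0.5023 -0.1979  0.1086] rows [-0.751 -3.072  2.765] heading x 20.33 turn -0.007 tilt 0.12
```

>>> {"name": "play_rows", "arguments": {"motion": [[-0.75,-1.5,0.5,0,40],[-0.75,-2.8,1.6,0,40],[-0.75,-3.07,2.4,0,40],[-0.75,-3.07,2.75,0,40],[-0.75,-3.07,2.75,0,40]]}}

```text
clock: 5.78
position: [0.5023, -0.1977, 0.1092]
ee_rot: [-0.0, 0.984, 0.178, -0.0]
contact_force: [0.4, -0.6, 0.5]
width: 0.04
gripper_force: 0.0
```

```bash
python3 - <<'E'
from h import *
from rig import manip
s=manip.get_state();print(s["contact_force"],(topress(s["position"]+.02*U,R0,O1)*1000).round(1))
f=W(138,-27);rel(s,f-.020*U+[0,0,.0077+.001-.0026],20.4)
E
```

```text
[ 0.43824485 -0.6297637   0.45385019] [151.  -26.9   5.9]
T [ 0.4992 -0.1896  0.1039] rows [-0.002 -0.218  0.131] heading x 20.45 turn 0.005 tilt 0.07
```

>>> {"name": "play_rows", "arguments": {"motion": [[0,-0.11,0.065,0,40],[0,-0.2,0.115,0,40],[0,-0.25,0.14,0,40],[0,-0.3,0.165,0,40],[0,-0.3,0.165,0,40]]}}

```text
clock: 6.4
position: [0.4987, -0.1881, 0.104]
ee_rot: [0.002, 0.984, 0.178, 0.001]
contact_force: [-0.6, -4.7, 3.7]
width: 0.0403
gripper_force: 2.5
```

```bash
python3 padm.py
```

```text
6.4 [-0.6 -4.7  3.7] [ 0.4987 -0.1881  0.104 ] [139.5 -26.9   6.2]
top [(-35, [121.7, 122.9, 124.0]), (5, [95.9, 96.6, 98.2]), (15, [108.4, 108.8, 109.5]), (25, [113.7, 114.1, 116.9]), (35, [123.5, 124.5, 125.2]), (45, [134.7, 134.8, 135.5])]
side [(-35, [101.8, 103.0, 103.7]), (-25, [101.9, 102.0, 102.3]), (-15, [136.2, 136.5, 137.1]), (-5, [136.7, 136.8, 137.2]), (5, [136.1, 136.4, 136.5]), (15, [135.4, 136.1, 136.5]), (25, [135.4, 136.0, 184.3]), (35, [134.6, 135.0, 136.3]), (45, [135.5, 135.5, 138.4])]
```

>>> {"name": "play_rows", "arguments": {"motion": [[0,-0.05,0.025,0,40],[0,-0.1,0.05,0,40],[0,-0.15,0.08,0,40],[0,-0.15,0.08,0,40]]}}

```text
clock: 7.0
position: [0.4987, -0.1875, 0.1034]
ee_rot: [0.007, 0.984, 0.178, 0.002]
contact_force: [-3.1, -14.2, 14.4]
width: 0.0403
gripper_force: 8.7
```

```bash
python3 padm.py
```

```text
7.0 [ -3.1 -14.2  14.4] [ 0.4987 -0.1875  0.1034] [138.7 -26.8   5.9]
top [(-35, [118.9, 119.7, 120.4]), (5, [94.0, 96.8, 100.1]), (15, [105.3, 105.4, 106.3]), (25, [110.8, 111.4, 112.5]), (35, [119.9, 121.8, 123.4]), (45, [130.2, 130.2, 132.3])]
side [(-35, [100.3, 100.8, 102.4]), (-25, [100.9, 101.0, 101.1]), (-15, [136.4, 136.8, 136.8]), (-5, [136.4, 136.7, 137.0]), (5, [135.7, 136.1, 137.2]), (15, [136.2, 136.5, 137.1]), (25, [135.7, 135.9, 181.6]), (35, [133.5, 135.4, 136.3]), (45, [133.8, 134.2, 135.6])]
```

>>> {"name": "play_rows", "arguments": {"motion": [[0,0.25,-0.13,0,40],[-0.3,1.2,-1,0,60],[-1.2,2.4,-2,0,85],[-2.4,3.4,-3,0,85],[-3.8,4.2,-3,0,85]]}}

```text
clock: 7.72
position: [0.4253, -0.3764, 0.2187]
ee_rot: [0.0, 0.984, 0.178, 0.002]
contact_force: [1.1, -0.9, -0.2]
width: 0.0848
gripper_force: 0.0
```

>>> {"name": "play_rows", "arguments": {"motion": [[-1.4,0.7,0,0,85],[-2.8,1.4,0,0,85],[-2.8,1.4,0,0,85]]}}

```text
clock: 8.1
position: [0.3362, -0.469, 0.2158]
ee_rot: [-0.001, 0.985, 0.174, -0.0]
contact_force: [-0.5, -0.2, -0.4]
width: 0.0849
gripper_force: 0.0
```

```bash
cat > fit.py <<'E'
from h import *
from rig import manip
def line(t,v):  # robust v = a t + b
    k=np.ones(len(t),bool)
    for _ in range(8):
        c=np.polyfit(t[k],v[k],1);e=v-np.polyval(c,t);k=abs(e)<max(1.2,1.5*np.median(abs(e)))
    return np.degrees(np.arctan(c[0])).round(2),np.polyval(c,np.mean(t)).round(1),k.sum()
for n in("top","side"):
    d=manip.get_image(n);np.savez(n+"2.npz",**d);P=topress(cloud(d),R0,O1)*1000;im=d["img"].astype(int);x,y,z=np.moveaxis(P,-1,0)
    # rectify colour image on plane z=12.5 (pad) and z=0 (bed), 0.5 mm grid
    g=np.stack(np.meshgrid(np.arange(-100,100,.5),np.arange(-20,220,.5)),-1)
    for h,nm in((12.5,"pad"),(0,"bed")):
        G=np.stack([g[...,1],g[...,0],np.full(g.shape[:2],h)],-1)/1000
        uv=proj(d,O1+G@R0.T).astype(np.float32)
        r=cv2.remap(d["img"],uv[...,0],uv[...,1],cv2.INTER_LINEAR);cv2.imwrite(f"pics/rect_{n}_{nm}.png",r[:,:,::-1])
        gr=cv2.GaussianBlur(r.mean(-1).astype(np.float32),(0,0),1.5)
        gx=np.gradient(gr,axis=0);gy=np.gradient(gr,axis=1)
        X=lambda i:i*.5-20; Y=lambda j:j*.5-100
        def rowedge(x0,x1,y0,y1,sg):
            ys=np.arange(int((y0+100)*2),int((y1+100)*2));a0,a1=int((x0+20)*2),int((x1+20)*2)
            return line(Y(ys),X(a0+np.argmax(sg*gx[a0:a1,ys],0)))
        def coledge(y0,y1,x0,x1,sg):
            xs=np.arange(int((x0+20)*2),int((x1+20)*2));a0,a1=int((y0+100)*2),int((y1+100)*2)
            return line(X(xs),Y(a0+np.argmax(sg*gy[xs,a0:a1],1)))
        if nm=="pad":
            print(n,"pad top edge",rowedge(125,150,-28,38,-1),"sides(-y,+y)",coledge(-55,-25,75,125,1),coledge(30,60,75,125,-1))
        else:
            print(n,"bed end",rowedge(178,200,-28,28,1),"outer sides",coledge(-95,-65,90,170,1),coledge(65,95,90,170,1),coledge(65,95,90,170,-1))
E
python3 fit.py; python3 -c "
import cv2,numpy as np
cv2.imwrite('pics/m4.png',np.hstack([cv2.imread('pics/rect_%s_pad.png'%n) for n in('top','side')]))"
```

```text
top pad top edge (np.float64(-2.93), np.float64(140.8), np.int64(124)) sides(-y,+y) (np.float64(2.63), np.float64(-39.6), np.int64(87)) (np.float64(1.85), np.float64(45.6), np.int64(100))
top bed end (np.float64(-0.02), np.float64(188.3), np.int64(110)) outer sides (np.float64(11.58), np.float64(-83.3), np.int64(108)) (np.float64(0.57), np.float64(79.2), np.int64(160)) (np.float64(-15.79), np.float64(85.2), np.int64(102))
side pad top edge (np.float64(-2.74), np.float64(137.0), np.int64(132)) sides(-y,+y) (np.float64(2.73), np.float64(-39.5), np.int64(100)) (np.float64(2.59), np.float64(45.4), np.int64(100))
side bed end (np.float64(0.83), np.float64(183.8), np.int64(112)) outer sides (np.float64(0.84), np.float64(-77.0), np.int64(148)) (np.float64(-0.33), np.float64(80.8), np.int64(119)) (np.float64(-1.89), np.float64(76.9), np.int64(160))
```

View pics/m4.png

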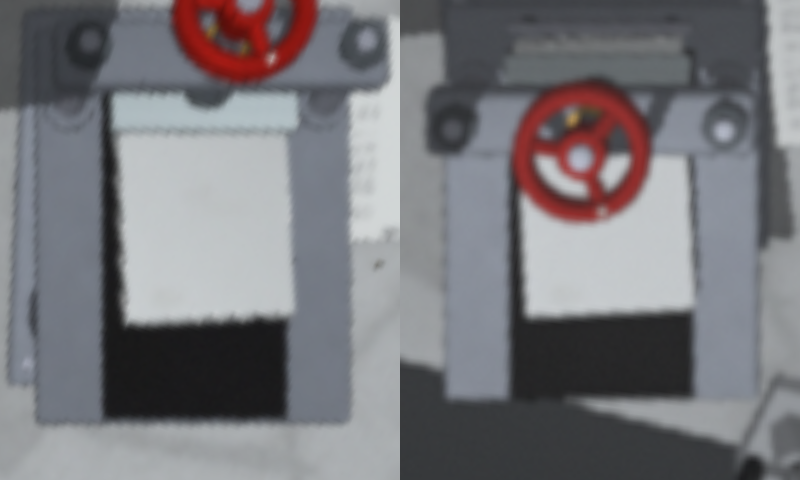

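The rectified views show the pad upper edge still about 2.7° askew. The jam is finger friction: to square up, the upper end has to swing about 6 mm towards −y. I'll press and sweep towards −y at the same time.

```bash
python3 - <<'E'
from h import *
from rig import manip
s=manip.get_state()
for x in(150,139):
    f=W(x,-16);rel(s,f-.020*U+[0,0,.0077+.001-.0026],20.4)
E
```

```text
T [ 0.5132 -0.1957  0.1096] rows [ 6.432 -4.817  2.691] heading x 20.31 turn -0.009 tilt 0.24
T [ 0.5098 -0.1866  0.1044] rows [ 6.431 -5.059  2.821] heading x 20.31 turn -0.009 tilt 0.24
```

>>> {"name": "play_rows", "arguments": {"motion": [[1.4,-0.9,0,0,60],[2.8,-1.8,0,0,40],[4.1,-2.7,0,0,40],[5.4,-3.7,0.2,0,40],[6.43,-4.5,1,0,40]]}}

```text
clock: 8.82
position: [0.5151, -0.2123, 0.1828]
ee_rot: [0.0, 0.984, 0.179, 0.002]
contact_force: [1.2, -0.3, -0.7]
width: 0.0401
gripper_force: 0.0
```

```bash
python3 - <<'E'
from h import *
from rig import manip
s=manip.get_state()
for x in(150,139):
    f=W(x,-16);rel(s,f-.020*U+[0,0,.0077+.001-.0026],20.4)
E
```

```text
T [ 0.5132 -0.1957  0.1096] rows [ 0.094 -0.407  1.83 ] heading x 20.6 turn 0.02 tilt 0.24
T [ 0.5098 -0.1866  0.1044] rows [ 0.095 -0.65   1.959] heading x 20.6 turn 0.02 tilt 0.24
```

>>> {"name": "play_rows", "arguments": {"motion": [[0.05,-0.36,1.2,0,40],[0.05,-0.36,1.75,0,40],[0.05,-0.36,1.75,0,40]]}}

```text
clock: 9.2
position: [0.5081, -0.1987, 0.1098]
ee_rot: [-0.002, 0.984, 0.179, -0.002]
contact_force: [0.4, 0.6, 0.7]
width: 0.0403
gripper_force: 0.0
```

```bash
python3 - <<'E'
from h import *
from rig import manip
s=manip.get_state();print((topress(s["position"]+.02*U,R0,O1)*1000).round(1))
f=W(138,-16);rel(s,f-.020*U+[0,0,.0077+.001-.0026],20.4)
E
```

```text
[153.9 -21.8   5.1]
T [ 0.5095 -0.1858  0.1039] rows [ 0.146 -0.29   0.147] heading x 20.59 turn 0.019 tilt 0.34
```

>>> {"name": "play_rows", "arguments": {"motion": [[0.1,-0.15,0.08,0,40],[0.1,-0.3,0.155,0,40],[0.05,-0.35,0.18,0,40],[-0.02,-0.4,0.205,0,40],[-0.08,-0.43,0.22,0,40]]}}

```text
clock: 9.82
position: [0.5001, -0.1874, 0.1032]
ee_rot: [0.0, 0.984, 0.177, 0.0]
contact_force: [0.1, -0.8, -0.0]
width: 0.0399
gripper_force: 0.1
```

```bash
python3 padm.py
```

```text
9.825 [ 0.1 -0.8 -0. ] [ 0.5001 -0.1874  0.1032] [138.9 -25.4   5.5]
top [(-35, [126.4, 128.0, 128.1]), (5, [94.2, 95.4, 95.8]), (15, [106.7, 106.9, 108.4]), (25, [112.6, 113.2, 114.7]), (35, [121.7, 121.8, 125.1]), (45, [129.4, 129.5, 131.1])]
side [(-35, [100.9, 103.0, 103.7]), (-25, [100.6, 101.1, 101.2]), (-15, [135.9, 136.7, 136.9]), (-5, [135.7, 135.9, 180.7]), (5, [135.3, 135.6, 136.8]), (15, [134.8, 134.9, 135.1]), (25, [134.0, 134.6, 135.5]), (35, [133.8, 134.5, 134.6]), (45, [134.4, 135.1, 142.9])]
```

>>> {"name": "play_rows", "arguments": {"motion": [[0,-0.06,0.03,0,40],[-0.06,-0.1,0.05,0,40],[-0.12,-0.13,0.065,0,40],[-0.18,-0.16,0.08,0,40],[-0.2,-0.17,0.085,0,40]]}}

```text
clock: 10.55
position: [0.4942, -0.1868, 0.1015]
ee_rot: [0.004, 0.984, 0.177, 0.004]
contact_force: [4.2, -5.8, 5.0]
width: 0.0399
gripper_force: 4.2
```

```bash
python3 padm.py
```

```text
10.55 [ 4.2 -5.8  5. ] [ 0.4942 -0.1868  0.1015] [135.8 -30.7   5.3]
top [(-35, [111.2, 112.7, 115.6]), (5, [100.2, 102.4, 103.8]), (15, [106.3, 107.8, 109.7]), (25, [113.0, 113.4, 117.0]), (35, [124.3, 124.8, 127.7])]
side [(-35, [97.3, 98.6, 99.0]), (-25, [130.2, 131.3, 133.2]), (-15, [134.3, 134.3, 182.3]), (-5, [134.4, 135.2, 135.4]), (5, [134.8, 135.0, 135.0]), (15, [134.3, 134.7, 135.1]), (25, [135.4, 135.5, 135.5]), (35, [135.0, 136.4, 137.4])]
```

>>> {"name": "play_rows", "arguments": {"motion": [[-0.1,0.2,-0.1,0,40],[0.4,0.25,-0.13,0,40],[0.75,0.25,-0.13,0,40],[0.75,0.1,-0.05,0,40],[0.75,0,0,0,40]]}}

```text
clock: 11.28
position: [0.5229, -0.1763, 0.1013]
ee_rot: [0.005, 0.984, 0.178, 0.004]
contact_force: [5.9, -9.3, 6.7]
width: 0.0397
gripper_force: 6.3
```

>>> {"name": "play_rows", "arguments": {"motion": [[0,-0.06,0.03,0,40],[0,-0.1,0.05,0,40],[0,-0.1,0.05,0,40]]}}

```text
clock: 11.65
position: [0.5237, -0.1756, 0.101]
ee_rot: [0.008, 0.984, 0.179, 0.006]
contact_force: [5.6, -11.5, 6.3]
width: 0.0401
gripper_force: 7.6
```

```bash
python3 padm.py
```

```text
11.65 [  5.6 -11.5   6.3] [ 0.5237 -0.1756  0.101 ] [135.5   0.9   5. ]
top [(-25, [136.5, 136.8, 136.9]), (-15, [136.4, 136.4, 136.8]), (35, [89.7, 90.1, 92.3])]
side [(-35, [134.1, 134.3, 137.5]), (-25, [133.7, 134.4, 135.0]), (-15, [114.3, 115.0, 116.6]), (-5, [96.1, 96.2, 97.5]), (5, [98.0, 125.5, 127.1]), (15, [134.1, 134.1, 134.6]), (25, [134.5, 134.6, 135.8]), (35, [134.0, 134.7, 135.5]), (45, [118.6, 119.6, 132.5])]
```

>>> {"name": "play_rows", "arguments": {"motion": [[0,0.25,-0.13,0,40],[-0.5,1.2,-1,0,60],[-1.7,2.4,-2,0,85],[-3.0,3.4,-3,0,85],[-4.2,4.3,-3,0,85]]}}

```text
clock: 12.38
position: [0.4322, -0.3687, 0.2145]
ee_rot: [0.0, 0.984, 0.178, 0.001]
contact_force: [0.2, -1.5, -0.0]
width: 0.085
gripper_force: 0.0
```

>>> {"name": "play_rows", "arguments": {"motion": [[-1.4,0.6,0,0,85],[-2.8,1.2,0,0,85],[-3.0,1.2,0,0,85]]}}

```text
clock: 12.75
position: [0.3339, -0.4563, 0.2119]
ee_rot: [-0.001, 0.985, 0.175, -0.001]
contact_force: [1.5, -0.2, 0.2]
width: 0.0851
gripper_force: 0.0
```

```bash
python3 fit.py; python3 - <<'E'
from h import *
from rig import manip
s=manip.get_state();print(s["qpos"].round(3))
I=[]
for n in("top","side"):
    d=dict(np.load(n+"2.npz"));P=topress(cloud(d),R0,O1)*1000;q=P[red(d)&(P[...,2]>95)]
    print(n,np.percentile(q,[1,50,99],axis=0).round(1).tolist())
    I.append(cv2.imread(f"pics/rect_{n}_pad.png"))
cv2.imwrite("pics/m5.png",np.hstack(I))
rel(s,W(28,0,112),110.4)
E
```

```text
top pad top edge (np.float64(-0.14), np.float64(139.9), np.int64(118)) sides(-y,+y) (np.float64(-0.8), np.float64(-44.9), np.int64(100)) (np.float64(-0.38), np.float64(40.0), np.int64(100))
top bed end (np.float64(0.06), np.float64(188.3), np.int64(109)) outer sides (np.float64(3.34), np.float64(-86.2), np.int64(160)) (np.float64(0.58), np.float64(79.2), np.int64(160)) (np.float64(-15.74), np.float64(85.0), np.int64(100))
side pad top edge (np.float64(0.71), np.float64(135.8), np.int64(132)) sides(-y,+y) (np.float64(-0.42), np.float64(-43.6), np.int64(100)) (np.float64(-0.97), np.float64(40.5), np.int64(100))
side bed end (np.float64(0.89), np.float64(183.8), np.int64(112)) outer sides (np.float64(0.74), np.float64(-77.0), np.int64(148)) (np.float64(-0.34), np.float64(80.8), np.int64(119)) (np.float64(-1.88), np.float64(76.9), np.int64(160))
[-1.058e+00  2.740e-01  1.556e+00  1.000e-03  1.315e+00  1.590e-01]
top [[1.7, -31.5, 107.9], [32.2, -2.6, 119.0], [58.5, 26.8, 123.4]]
side [[-2.7, -29.4, 112.1], [20.0, 1.9, 118.2], [52.9, 28.2, 122.7]]
T [ 0.4793 -0.0586  0.1451] rows [ 6.793 -8.025  1.704] heading x 20.31 turn -9.009 tilt 0.2
```

View pics/m5.png

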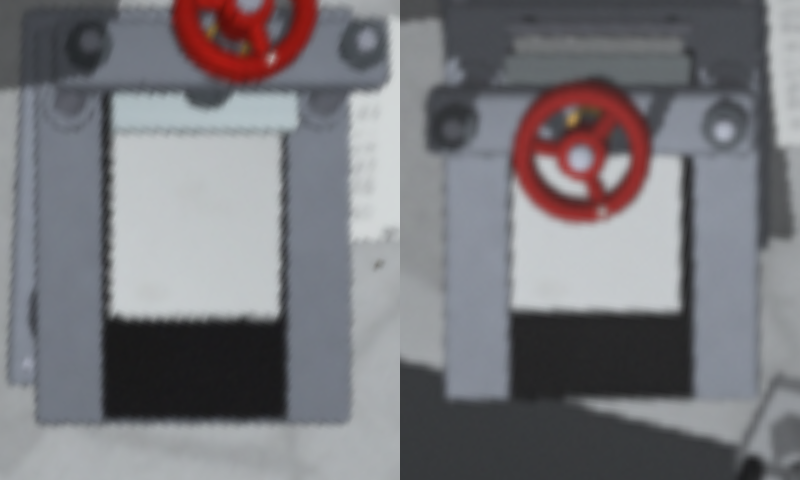

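Pad is square: its edge matches the bed end within 0.2°, and it stalled firmly against the lip. The wheel is next, so I'll move over it while turning.

>>> {"name": "play_rows", "arguments": {"motion": [[1.1,-1.3,-0.2,-1,85],[2.2,-2.6,-0.4,-2,85],[3.3,-3.9,-0.4,-3,85],[4.4,-5.2,-0.4,-4,85],[5.4,-6.4,-0.4,-5,85]]}}

```text
clock: 13.48
position: [0.4427, -0.1575, 0.2289]
ee_rot: [-0.001, 0.815, 0.58, 0.0]
contact_force: [0.4, 1.3, -0.0]
width: 0.0851
gripper_force: 0.0
```

```bash
python3 - <<'E'
from h import *
from rig import manip
for n in("top","side"):
    d=dict(np.load(n+"2.npz"));P=topress(cloud(d),R0,O1)*1000;x,y,z=np.moveaxis(P,-1,0)
    for nm,s in dict(pad=(x>70)&(x<125)&(abs(y)<30)&(z>5)&(z<20),bridge=(abs(x-28)<12)&(abs(y)<50)&(z>60)&(z<74)&~red(d)).items(): print(n,nm,np.median(z[s]).round(2),s.sum(),end=" ")
    for x0 in range(30,66,4):
        t=(abs(x-x0)<2)&(abs(y)<38)&(abs(y)>12)&(z>5)&(z<45)
        if t.sum()>10: print(x0,np.median(z[t]).round(1),t.sum(),end="; ")
    print()
s=manip.get_state();print(s["qpos"].round(3));rel(s,W(28,0,112.5)+[0,0,-.023],155.4)
E
```

```text
top pad 13.64 759 top bridge 70.05 279 34 28.3 43; 38 28.5 45; 42 28.9 50; 46 26.8 70; 50 15.6 83; 54 14.3 43; 58 13.7 44; 62 13.3 51; 
side pad 12.14 622 side bridge 69.2 335 62 12.0 24; 
[-4.910e-01  1.190e-01  1.718e+00  1.000e-03  1.306e+00 -1.580e-01]
T [ 0.4792 -0.0584  0.1225] rows [2.636 0.051 2.662] heading x 70.88 turn -8.452 tilt 0.08
```

>>> {"name": "play_rows", "arguments": {"motion": [[1.0,0,0,-1,85],[1.9,0.03,0,-2,85],[2.64,0.05,0,-3,85],[2.64,0.05,0,-4,85],[2.64,0.05,0,-5,85]], "newtons": 50}}

```text
clock: 14.1
position: [0.479, -0.0599, 0.2286]
ee_rot: [-0.001, 0.492, 0.87, 0.0]
contact_force: [-0.8, 0.3, -0.2]
width: 0.085
gripper_force: 0.0
```

>>> {"name": "play_rows", "arguments": {"motion": [[0,0,0,-1,85],[0,0,0,-2,85],[0,0,0,-3,85],[0,0,0,-3.4,85],[0,0,0,-3.4,85]]}}

```text
clock: 14.72
position: [0.4791, -0.061, 0.2287]
ee_rot: [-0.001, 0.221, 0.975, 0.0]
contact_force: [0.4, -0.3, -1.0]
width: 0.0847
gripper_force: 0.0
```

```bash
python3 - <<'E'
from h import *
from rig import manip
s=manip.get_state();print(s["qpos"].round(3),s["moment"]);rel(s,W(28,0,110.5)+[0,0,-.023],155.4)
d=manip.get_image("wrist");cv2.imwrite("pics/w6.png",d["img"][:,:,::-1])
P=topress(cloud(d),R0,O1)*1000;q=P[red(d)];print(len(q),np.nanpercentile(q,[1,50,99],axis=0).round(1).tolist())
E
```

```text
[-2.710e-01  1.390e-01  1.693e+00  1.000e-03  1.311e+00 -1.398e+00] [-0.01851832 -0.00545762  0.00080805]
T [ 0.4795 -0.0593  0.1208] rows [0.004 0.041 2.698] heading x 154.52 turn -0.088 tilt 0.09
5064 [[-1.4, -30.9, 107.7], [28.9, -1.9, 118.1], [57.9, 28.7, 120.7]]
```

View pics/w6.png

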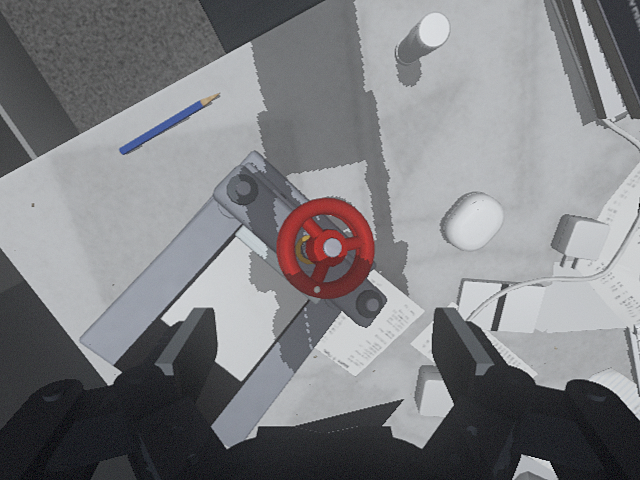

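The wrist view shows the wheel, centred near (326,247), midway between the fingers at columns of about 210 and 435. The white rim mark is at (317,289). I'll go down and grip.

>>> {"name": "play_rows", "arguments": {"motion": [[0,0.04,1,0,85],[0,0.04,2,0,85],[0,0.04,2.7,0,85],[0,0.04,2.7,0,85]]}}

```text
clock: 15.28
position: [0.4783, -0.0604, 0.1191]
ee_rot: [-0.003, 0.221, 0.975, 0.0]
contact_force: [-0.4, 0.3, 0.5]
width: 0.0848
gripper_force: 0.0
```

>>> {"name": "play_rows", "arguments": {"motion": [[0,0,0,0,40],[0,0,0,0,40],[0,0,0,0,40],[0,0,0,0,40]], "newtons": 50}}

```text
clock: 15.78
position: [0.4819, -0.0606, 0.1232]
ee_rot: [0.002, 0.222, 0.975, 0.001]
contact_force: [-0.4, 4.8, 5.9]
width: 0.0616
gripper_force: 53.2
```

>>> {"name": "play_rows", "arguments": {"motion": [[0,0,0.01,1,40],[0,0,0.02,2,40],[0,0,0.03,3,40],[0,0,0.04,4,40],[0,0,0.05,5,40]]}}

```text
clock: 16.4
position: [0.4822, -0.0663, 0.1196]
ee_rot: [0.005, 0.612, 0.791, -0.003]
contact_force: [-8.5, -7.8, 8.9]
width: 0.0619
gripper_force: 94.0
```

```bash
cat > whl.py <<'E'
from h import *
from rig import manip
s=manip.get_state();print(s["clock"],"F",s["contact_force"].round(1),"M",s["moment"].round(3),"w",s["width"].round(4),"g",s["gripper_force"].round(1),"j6",s["qpos"][5].round(3))
rel(s,W(28,0,110.5)+[0,0,-.023],155.4)
for n in("top","side"):
    d=manip.get_image(n)
    # rectify at wheel top plane z=116, view window +-40 mm, and find rim mark/spokes
    P=topress(cloud(d),R0,O1)*1000;x,y,z=np.moveaxis(P,-1,0)
    pl=(abs(x-39)<6)&(abs(y)<38)&(abs(y)>12)&(z>5)&(z<45);pd=(x>62)&(x<125)&(abs(y)<35)&(z>8)&(z<20)
    q=P[red(d)&(z>80)]
    print(n,"plate top-pad top-8:",(np.median(z[pl])-np.median(z[pd])-8).round(2) if pl.sum()>10 else None,pl.sum(),"red z med",np.median(q[:,2]).round(1) if len(q)>30 else None,len(q))
    g=np.stack(np.meshgrid(np.arange(-40,40,.4),np.arange(-40,40,.4)),-1)
    zc=np.median(q[:,2]) if len(q)>30 else 115
    G=np.stack([28+g[...,1],g[...,0],np.full(g.shape[:2],zc)],-1)/1000
    uv=proj(d,O1+G@R0.T).astype(np.float32);r=cv2.remap(d["img"],uv[...,0],uv[...,1],cv2.INTER_CUBIC)
    cv2.imwrite(f"pics/wh_{n}_{s['clock']:.2f}.png",r[:,:,::-1])
E
python3 whl.py
```

```text
Traceback (most recent call last):
  File "whl.py", line 3, in <module>
    s=manip.get_state();print(s["clock"],"F",s["contact_force"].round(1),"M",s["moment"].round(3),"w",s["width"].round(4),"g",s["gripper_force"].round(1),"j6",s["qpos"][5].round(3))
                                                                                                      ^^^^^^^^^^^^^^^^
AttributeError: 'float' object has no attribute 'round'
```

>>> {"name": "play_rows", "arguments": {"motion": [[0,0,0.01,1,40],[0,0,0.02,2,40],[0,0,0.03,3,40],[0,0,0.04,4,40],[0,0,0.04,4,40]]}}

```text
clock: 17.02
position: [0.4796, -0.0623, 0.1206]
ee_rot: [0.001, 0.847, 0.532, -0.0]
contact_force: [-5.6, -1.8, 16.1]
width: 0.0618
gripper_force: 53.2
```

```bash
sed -i 's/s\["width"\].round(4)/round(s["width"],4)/;s/s\["gripper_force"\].round(1)/round(s["gripper_force"],1)/' whl.py; python3 whl.py
```

```text
17.025 F [-5.6 -1.8 16.1] M [ 0.278  1.683 -0.721] w 0.0618 g 53.2 j6 0.178
T [ 0.4795 -0.0593  0.1208] rows [ 0.066 -0.035 -0.005] heading x 64.27 turn -9.113 tilt 0.11
top plate top-pad top-8: None 9 red z med 116.1 68
side plate top-pad top-8: None 0 red z med 115.5 61
```

>>> {"name": "play_rows", "arguments": {"motion": [[0,0,0,4.0,85],[0,0,0,4.0,85],[0,0,0,4.0,85]]}}

```text
clock: 17.5
position: [0.481, -0.062, 0.1186]
ee_rot: [0.001, 0.962, 0.274, 0.001]
contact_force: [-0.1, 0.4, -0.1]
width: 0.0851
gripper_force: 0.0
```

```bash
python3 whl.py; ls pics/wh*; python3 - <<'E'
from h import *
from rig import manip
s=manip.get_state();rel(s,W(28,0,106.6)+[0,0,-.022],155.4)
import glob
d0=dict(np.load("top2.npz"))
g=np.stack(np.meshgrid(np.arange(-40,40,.4),np.arange(-40,40,.4)),-1)
I=[]
for n in("top","side"):
    d=dict(np.load(n+"2.npz"));G=np.stack([28+g[...,1],g[...,0],np.full(g.shape[:2],118.)],-1)/1000
    uv=proj(d,O1+G@R0.T).astype(np.float32);r=cv2.remap(d["img"],uv[...,0],uv[...,1],cv2.INTER_CUBIC)[:,:,::-1]
    f=sorted(glob.glob(f"pics/wh_{n}_*.png"))[-1]
    I+=[r,cv2.imread(f)]
cv2.imwrite("pics/c7.png",np.hstack(I))
E
```

```text
17.5 F [-0.1  0.4 -0.1] M [ 0.025 -0.002  0.01 ] w 0.0851 g 0.0 j6 0.744
T [ 0.4795 -0.0593  0.1208] rows [ 0.004 -0.078 -0.055] heading x 31.84 turn -12.356 tilt 0.16
top plate top-pad top-8: None 8 red z med 116.4 120
side plate top-pad top-8: None 0 red z med None 0
pics/wh_side_17.02.png
pics/wh_side_17.50.png
pics/wh_top_17.02.png
pics/wh_top_17.50.png
T [ 0.4802 -0.061   0.1183] rows [-0.005 -0.032  0.002] heading x 32.21 turn -12.319 tilt 0.14
```

View pics/c7.png

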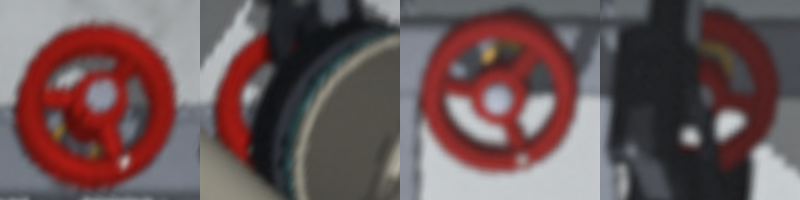

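The panels show the rim mark at about 21° (press x towards y) before the stroke. The arm now hides the wheel in the top and side views, so I'll use the wrist camera.

```bash
cat > mark.py <<'E'
from h import *
from rig import manip
s=manip.get_state();d=manip.get_image("wrist")
P=topress(cloud(d),R0,O1)*1000;rd=red(d);q=P[rd&(P[...,2]>80)];q=q[~np.isnan(q[:,0])]
zc=np.percentile(q[:,2],60);print(s["clock"],"red n",len(q),"z pct",np.percentile(q[:,2],[10,50,60,90]).round(1),"xy",np.percentile(q[:,:2],[1,99],axis=0).round(1).tolist())
g=np.stack(np.meshgrid(np.arange(-40,40,.4),np.arange(-40,40,.4)),-1)
G=np.stack([28+g[...,1],g[...,0],np.full(g.shape[:2],zc)],-1)/1000
uv=proj(d,O1+G@R0.T).astype(np.float32);r=cv2.remap(d["img"],uv[...,0],uv[...,1],cv2.INTER_CUBIC)
cv2.imwrite(f"pics/mk.png",r[:,:,::-1])
rr=r.astype(int);R_=np.hypot(g[...,0],g[...,1]);redm=((rr[...,0]>70)&(rr[...,1]<60)).astype(np.uint8)
cl=cv2.morphologyEx(redm,cv2.MORPH_CLOSE,np.ones((15,15)))
m=((cl>0)&(redm==0)&(rr.min(-1)>60)&(R_>20)&(R_<33)).astype(np.uint8)
n,_,st,c=cv2.connectedComponentsWithStats(m)
for i in range(1,n):
    if st[i,4]>8: y,x=(c[i]-100)*.4;print("blob",st[i,4],"r",np.hypot(x,y).round(1),"ang",np.degrees(np.arctan2(y,x)).round(1))
ang=np.radians(np.arange(0,360,2)); rad=15
pr=[redm[int(100+rad*np.cos(t)/.4),int(100+rad*np.sin(t)/.4)] for t in ang]
c3=np.angle(np.sum(np.array(pr)*np.exp(3j*ang)))/3;print("spokes ang mod 120:",np.degrees(c3).round(1))
E
python3 mark.py
```

```text
17.6 red n 15644 z pct [108.9 115.4 115.8 116.9] xy [[0.0, -26.8], [57.9, 31.3]]
blob 178 r 22.0 ang 97.7
blob 44 r 22.2 ang 57.6
blob 128 r 21.4 ang 36.8
blob 48 r 25.6 ang -44.8
spokes ang mod 120: -47.0
```

View pics/mk.png

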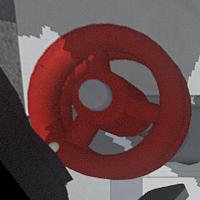

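Rim mark is at pixel (54,147), about −46°, so the wheel has turned about 67° (1.17 rad). Sink of 2.7 mm agrees. Next I'll turn back open for the second stroke, gripping harder.

>>> {"name": "play_rows", "arguments": {"motion": [[0,-0.03,-0.02,-1,85],[0,-0.03,-0.02,-2,85],[0,-0.03,-0.02,-3,85],[0,-0.03,-0.02,-4,85],[0,-0.03,-0.02,-5,85]]}}

```text
clock: 18.27
position: [0.48, -0.0607, 0.1187]
ee_rot: [0.001, 0.751, 0.661, 0.0]
contact_force: [-0.4, 0.4, -0.3]
width: 0.0853
gripper_force: 0.0
```

>>> {"name": "play_rows", "arguments": {"motion": [[0,0,0,-1,85],[0,0,0,-2,85],[0,0,0,-3,85],[0,0,0,-4,85],[0,0,0,-5,85]]}}

```text
clock: 18.9
position: [0.48, -0.0608, 0.1187]
ee_rot: [0.001, 0.401, 0.916, -0.0]
contact_force: [0.5, -0.2, -0.6]
width: 0.085
gripper_force: 0.0
```

>>> {"name": "play_rows", "arguments": {"motion": [[0,0,0,-1,85],[0,0,0,-2,85],[0,0,0,-2.5,85],[0,0,0,-2.5,85]]}}

```text
clock: 19.4
position: [0.4799, -0.0607, 0.1186]
ee_rot: [0.0, 0.197, 0.98, -0.0]
contact_force: [-0.0, -0.4, -0.2]
width: 0.0852
gripper_force: 0.0
```

```bash
python3 mark.py; python3 - <<'E'
from h import *
from rig import manip
s=manip.get_state();print(s["contact_force"]);rel(s,W(28,0,107.6)+[0,0,-.023],155.4)
E
```

```text
19.4 red n 16531 z pct [111.8 115.3 115.7 116.8] xy [[-1.7, -31.3], [56.3, 27.8]]
blob 10 r 20.2 ang -173.1
blob 63 r 21.7 ang -139.9
blob 183 r 21.6 ang -109.3
blob 72 r 21.5 ang -67.8
blob 22 r 28.7 ang -58.7
blob 43 r 20.9 ang -32.9
blob 97 r 26.3 ang -44.1
spokes ang mod 120: -50.1
[-0.73977041  0.10383676  0.6762647 ]
T [ 0.48   -0.0606  0.1182] rows [-0.001  0.004  0.007] heading x 157.21 turn 0.181 tilt 0.05
```

>>> {"name": "play_rows", "arguments": {"motion": [[0,0,0,0,40],[0,0,0,0,40],[0,0,0,0,40],[0,0,0.01,1,40],[0,0,0.02,2,40]], "newtons": 90}}

```text
clock: 20.08
position: [0.4798, -0.0607, 0.1194]
ee_rot: [0.0, 0.367, 0.93, -0.0]
contact_force: [-4.8, 4.5, 15.8]
width: 0.06
gripper_force: 140.3
```

>>> {"name": "play_rows", "arguments": {"motion": [[0,0,0.01,1,40],[0,0,0.02,2,40],[0,0,0.03,3,40],[0,0,0.04,4,40],[0,0,0.05,5,40]]}}

```text
clock: 20.7
position: [0.4817, -0.0607, 0.1188]
ee_rot: [0.002, 0.725, 0.689, 0.002]
contact_force: [-10.9, 4.1, 19.4]
width: 0.061
gripper_force: 145.9
```

>>> {"name": "play_rows", "arguments": {"motion": [[0,0,0.01,1,40],[0,0,0.02,2,40],[0,0,0.02,2.5,40],[0,0,0.02,2.5,40]]}}

```text
clock: 21.2
position: [0.4808, -0.0625, 0.116]
ee_rot: [0.002, 0.857, 0.516, 0.0]
contact_force: [-0.8, -7.4, 7.9]
width: 0.0605
gripper_force: 96.5
```

```bash
python3 mark.py;python3 whl.py
```

```text
21.2 red n 15399 z pct [110.  112.5 112.7 113.8] xy [[-1.6, -27.9], [56.5, 30.9]]
blob 76 r 21.7 ang 136.0
blob 92 r 27.4 ang -119.2
blob 238 r 20.5 ang 78.8
blob 34 r 20.9 ang 27.4
spokes ang mod 120: 6.5
21.25 F [-0.9 -6.9  8.1] M [-0.167  0.727 -0.651] w 0.0602 g 96.5 j6 0.217
T [ 0.4795 -0.0593  0.1208] rows [ 0.055 -0.064 -0.119] heading x 62.11 turn -9.329 tilt 0.24
top plate top-pad top-8: 0.94 15 red z med 113.1 69
side plate top-pad top-8: None 0 red z med 112.3 48
```

>>> {"name": "play_rows", "arguments": {"motion": [[0,0,0,0,85],[0,0,0,0,85],[0,0,0,-1,85],[0,0,0,-2,85],[0,0,0,-3,85]]}}

```text
clock: 21.98
position: [0.4794, -0.0602, 0.1143]
ee_rot: [-0.0, 0.691, 0.723, -0.0]
contact_force: [0.4, -0.7, -0.1]
width: 0.0852
gripper_force: 0.0
```

>>> {"name": "play_rows", "arguments": {"motion": [[0,0,0,-1,85],[0,0,0,-2,85],[0,0,0,-3,85],[0,0,0,-4,85],[0,0,0,-5,85]]}}

```text
clock: 22.6
position: [0.4794, -0.0602, 0.1143]
ee_rot: [-0.0, 0.321, 0.947, 0.0]
contact_force: [-0.4, -0.4, 0.5]
width: 0.0851
gripper_force: 0.0
```

>>> {"name": "play_rows", "arguments": {"motion": [[0,0,0,-1,85],[0,0,0,-1.4,85],[0,0,0,-1.4,85]]}}

```text
clock: 22.98
position: [0.4795, -0.0603, 0.1144]
ee_rot: [-0.0, 0.207, 0.978, 0.0]
contact_force: [-0.7, -0.2, -0.4]
width: 0.0849
gripper_force: 0.0
```

```bash
python3 mark.py; python3 - <<'E'
from h import *
from rig import manip
s=manip.get_state();print(s["contact_force"]);rel(s,W(28,0,104.5)+[0,0,-.021],155.4)
E
```

```text
22.975 red n 16417 z pct [108.6 112.  112.4 113.6] xy [[-1.9, -31.3], [55.5, 27.8]]
blob 67 r 21.8 ang -131.5
blob 102 r 27.3 ang -119.5
blob 255 r 20.8 ang -76.7
blob 27 r 20.6 ang -24.1
spokes ang mod 120: 10.1
[0.40654474 0.40405764 0.04680761]
T [ 0.4805 -0.0619  0.1175] rows [-0.04  -0.027 -0.077] heading x 156.14 turn 0.074 tilt 0.03
```

>>> {"name": "play_rows", "arguments": {"motion": [[-0.04,-0.03,-0.07,0,85],[-0.04,-0.03,-0.07,0,40],[-0.04,-0.03,-0.07,0,40],[-0.04,-0.03,-0.07,0,40],[-0.04,-0.03,-0.06,1,40]]}}

```text
clock: 23.65
position: [0.4823, -0.0632, 0.1176]
ee_rot: [0.002, 0.292, 0.957, -0.0]
contact_force: [2.3, -3.9, -5.2]
width: 0.0604
gripper_force: 120.6
```

>>> {"name": "play_rows", "arguments": {"motion": [[0,0,0.01,1,40],[0,0,0.02,2,40],[0,0,0.03,3,40],[0,0,0.04,4,40],[0,0,0.05,5,40]]}}

```text
clock: 24.28
position: [0.481, -0.0634, 0.1181]
ee_rot: [0.002, 0.668, 0.744, -0.0]
contact_force: [4.6, -4.8, 7.4]
width: 0.0602
gripper_force: 154.1
```

>>> {"name": "play_rows", "arguments": {"motion": [[0,0,0.01,1,40],[0,0,0.02,2,40],[0,0,0.03,3,40],[0,0,0.03,3.5,40],[0,0,0.03,3.5,40]]}}

```text
clock: 24.9
position: [0.4827, -0.0617, 0.1187]
ee_rot: [0.001, 0.862, 0.508, 0.003]
contact_force: [-5.1, 2.8, 31.7]
width: 0.06
gripper_force: 89.5
```

```bash
python3 mark.py;python3 whl.py
```

```text
24.9 red n 14579 z pct [106.9 109.3 109.6 110.7] xy [[-1.4, -27.9], [56.8, 30.9]]
blob 94 r 28.0 ang 171.0
blob 49 r 21.7 ang 145.7
blob 276 r 21.2 ang 99.1
blob 56 r 21.2 ang 40.0
spokes ang mod 120: 47.2
24.95 F [-4.9  3.7 30.8] M [ 1.135  1.207 -0.465] w 0.0603 g 89.5 j6 0.232
T [ 0.4795 -0.0593  0.1208] rows [ 0.014 -0.098 -0.051] heading x 61.03 turn -9.437 tilt 0.37
top plate top-pad top-8: None 10 red z med 110.0 95
side plate top-pad top-8: None 0 red z med 110.4 32
```

>>> {"name": "play_rows", "arguments": {"motion": [[0,0,0,0,85],[0,0,0,0,85],[0,0,0,0,85],[0,0,-1.3,0,85],[0,0,-2.6,0,85]]}}

```text
clock: 25.68
position: [0.48, -0.0622, 0.2178]
ee_rot: [-0.001, 0.861, 0.509, -0.001]
contact_force: [0.5, 0.1, 0.2]
width: 0.0848
gripper_force: 0.0
```

>>> {"name": "play_rows", "arguments": {"motion": [[-1.4,0.2,0,-1,85],[-2.8,0.4,0,-2,85],[-4.2,0.6,0,-3,85],[-5.6,0.8,0,-4,85],[-7,1,0,-5,85]]}}

```text
clock: 26.3
position: [0.3847, -0.3171, 0.2172]
ee_rot: [-0.0, 0.584, 0.812, 0.0]
contact_force: [1.0, -0.3, 0.4]
width: 0.0852
gripper_force: 0.0
```

```bash
python3 fit.py; python3 - <<'E'
from h import *
from rig import manip
for k in("top2","side2"):
    d=dict(np.load(k+".npz"));P=topress(cloud(d),R0,O1)*1000;x,y,z=np.moveaxis(P,-1,0)
    pd=(x>70)&(x<125)&(abs(y)<30)&(z>5)&(z<20);q=P[red(d)&(z>80)]
    print(k,"pad",np.median(z[pd]).round(2),pd.sum(),"red",np.percentile(q[:,2],[50,60]).round(1),len(q),[(x0,np.median(z[t]).round(1),int(t.sum())) for x0 in range(34,63,4) for t in [(abs(x-x0)<2)&(abs(y)<38)&(abs(y)>12)&(z>5)&(z<45)] if t.sum()>10])
    g=np.stack(np.meshgrid(np.arange(-40,40,.4),np.arange(-40,40,.4)),-1)
    G=np.stack([28+g[...,1],g[...,0],np.full(g.shape[:2],110.)],-1)/1000
    r=cv2.remap(d["img"],*[c.astype(np.float32) for c in np.moveaxis(proj(d,O1+G@R0.T),-1,0)],cv2.INTER_CUBIC)
    cv2.imwrite(f"pics/wf_{k}.png",r[:,:,::-1])
s=manip.get_state();print(s["clock"]);rel(s,W(28,0,101.5)+[0,0,.09],155.4)
E
python3 -c "
import cv2,numpy as np
a=np.hstack([cv2.resize(cv2.imread('pics/wf_%s.png'%k),(400,400)) for k in('top2','side2')]);cv2.imwrite('pics/wf.png',a)"
```

```text
top pad top edge (np.float64(-0.13), np.float64(139.9), np.int64(117)) sides(-y,+y) (np.float64(-0.65), np.float64(-44.9), np.int64(100)) (np.float64(-0.38), np.float64(40.0), np.int64(100))
top bed end (np.float64(-0.03), np.float64(188.3), np.int64(110)) outer sides (np.float64(10.49), np.float64(-77.3), np.int64(115)) (np.float64(0.61), np.float64(79.2), np.int64(160)) (np.float64(-15.64), np.float64(85.1), np.int64(100))
side pad top edge (np.float64(0.72), np.float64(135.8), np.int64(132)) sides(-y,+y) (np.float64(-0.4), np.float64(-43.6), np.int64(100)) (np.float64(-0.88), np.float64(40.6), np.int64(100))
side bed end (np.float64(0.86), np.float64(183.8), np.int64(112)) outer sides (np.float64(3.24), np.float64(-78.8), np.int64(90)) (np.float64(-0.39), np.float64(80.8), np.int64(119)) (np.float64(-1.87), np.float64(76.9), np.int64(157))
top2 pad 13.53 759 red [109.7 110.3] 563 [(34, np.float64(21.5), 52), (38, np.float64(21.3), 46), (42, np.float64(21.5), 42), (46, np.float64(21.3), 53), (50, np.float64(14.8), 76), (54, np.float64(13.8), 42), (58, np.float64(13.9), 48), (62, np.float64(13.2), 47)]
side2 pad 12.25 653 red [108.9 109.4] 479 [(62, np.float64(12.5), 15)]
26.4
T [ 0.481  -0.0633  0.2258] rows [ 5.37   4.303 -0.239] heading x 108.03 turn -4.737 tilt 0.17
```

View pics/wf.png

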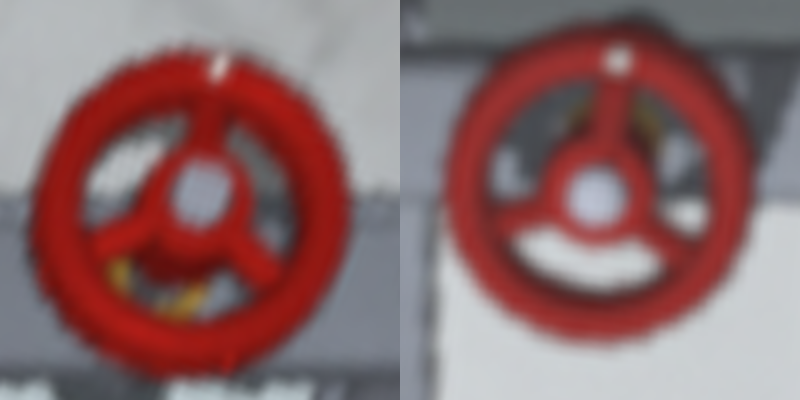

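The plate is on the pad, with measured plate top at 21.4 mm against pad plus plate at 21.5 mm. The mark is at about 170°, so the wheel has turned about 3.7 rad in total, about 0.9 rad past contact. It needs about 38° more. Pad is still home.

>>> {"name": "play_rows", "arguments": {"motion": [[1.1,0.9,-0.24,-1,85],[2.2,1.75,-0.24,-2,85],[3.3,2.65,-0.24,-3,85],[4.4,3.5,-0.24,-3.2,85],[5.37,4.3,-0.24,-3.2,85]]}}

```text
clock: 27.02
position: [0.4817, -0.0551, 0.2269]
ee_rot: [-0.0, 0.34, 0.94, 0.0]
contact_force: [-0.2, -0.4, 0.2]
width: 0.0849
gripper_force: 0.0
```

>>> {"name": "play_rows", "arguments": {"motion": [[0,0,0,0,85]]}}

```text
clock: 27.15
position: [0.482, -0.054, 0.2268]
ee_rot: [-0.001, 0.338, 0.941, 0.001]
contact_force: [0.5, 0.8, 0.0]
width: 0.085
gripper_force: 0.0
```

```bash
python3 mark.py; python3 - <<'E'
from h import *
from rig import manip
s=manip.get_state();rel(s,W(28,0,101.2)+[0,0,-.020],140.4)
E
```

```text
27.15 red n 4420 z pct [106.7 109.1 109.5 110.6] xy [[-1.3, -30.4], [57.4, 28.7]]
blob 129 r 27.5 ang 171.2
blob 33 r 21.5 ang -83.4
blob 9 r 27.8 ang -65.9
blob 51 r 21.4 ang -53.8
blob 47 r 27.9 ang -56.4
blob 25 r 20.5 ang 30.9
blob 51 r 27.1 ang -45.0
blob 12 r 27.9 ang -29.1
blob 16 r 29.2 ang -21.2
blob 15 r 29.6 ang -12.6
spokes ang mod 120: 51.2
T [ 0.481  -0.0634  0.1156] rows [-0.113 -0.149  2.781] heading x 140.44 turn 0.004 tilt 0.08
```

>>> {"name": "play_rows", "arguments": {"motion": [[-0.11,-0.15,0.9,0,85],[-0.11,-0.15,1.9,0,85],[-0.11,-0.15,2.7,0,85],[-0.11,-0.15,2.75,0,85],[-0.11,-0.15,2.75,0,85]]}}

```text
clock: 27.82
position: [0.4816, -0.0661, 0.1181]
ee_rot: [0.001, 0.341, 0.94, -0.0]
contact_force: [-0.8, -1.0, -0.4]
width: 0.085
gripper_force: 0.0
```

>>> {"name": "play_rows", "arguments": {"motion": [[0,0,0,0,40],[0,0,0,0,40],[0,0,0,0,40],[0,0,0.01,1,40],[0,0,0.02,2,40]], "newtons": 90}}

```text
clock: 28.45
position: [0.4849, -0.0694, 0.1172]
ee_rot: [0.006, 0.498, 0.867, -0.002]
contact_force: [5.6, -15.2, -19.0]
width: 0.0609
gripper_force: 115.9
```

>>> {"name": "play_rows", "arguments": {"motion": [[0,0,0.01,1,40],[0,0,0.02,2,40],[0,0,0.03,3,40],[0,0,0.03,3.5,40],[0,0,0.03,3.5,40]]}}

```text
clock: 29.08
position: [0.481, -0.0757, 0.1141]
ee_rot: [0.008, 0.733, 0.681, -0.008]
contact_force: [-4.4, -31.0, -21.8]
width: 0.0605
gripper_force: 102.1
```

```bash
python3 mark.py;python3 whl.py
```

```text
29.075 red n 17163 z pct [105.8 108.  108.3 109.4] xy [[-2.2, -28.0], [56.4, 30.1]]
blob 99 r 27.6 ang 136.1
blob 52 r 21.2 ang 149.5
blob 53 r 21.3 ang 118.4
blob 26 r 20.4 ang 38.9
spokes ang mod 120: 14.9
29.125 F [ -3.9 -29.8 -22.2] M [-4.713 -1.414  0.996] w 0.0602 g 102.1 j6 -0.197
T [ 0.4795 -0.0593  0.1208] rows [ 0.403 -0.067 -0.176] heading x 85.79 turn -6.961 tilt 1.22
top plate top-pad top-8: None 0 red z med 108.4 86
side plate top-pad top-8: None 0 red z med 107.2 160
```

>>> {"name": "play_rows", "arguments": {"motion": [[0,0,0,0,85],[0,0,0,0,85],[0,0,0,0,85],[0,0,-1.3,0,85],[0,0,-2.6,0,85]]}}

```text
clock: 29.85
position: [0.4809, -0.0645, 0.2206]
ee_rot: [-0.0, 0.736, 0.677, -0.0]
contact_force: [0.7, -0.2, 0.4]
width: 0.0851
gripper_force: 0.0
```

>>> {"name": "play_rows", "arguments": {"motion": [[-1.4,-0.1,0,0,85],[-2.8,-0.2,0,0,85],[-4.2,-0.3,0,0,85],[-5.6,-0.4,0,0,85],[-7,-0.5,0,0,85]]}}

```text
clock: 30.48
position: [0.438, -0.3438, 0.22]
ee_rot: [0.001, 0.736, 0.677, 0.0]
contact_force: [0.6, 0.0, 0.4]
width: 0.0852
gripper_force: 0.0
```

```bash
python3 fit.py; python3 - <<'E'
from h import *
from rig import manip
for k in("top2","side2"):
    d=dict(np.load(k+".npz"));P=topress(cloud(d),R0,O1)*1000;x,y,z=np.moveaxis(P,-1,0)
    pd=(x>70)&(x<125)&(abs(y)<30)&(z>5)&(z<20);q=P[red(d)&(z>80)]
    print(k,"pad",np.median(z[pd]).round(2),"red",np.percentile(q[:,2],[50,60]).round(1),len(q),[(x0,np.median(z[t]).round(1)) for x0 in range(34,50,4) for t in [(abs(x-x0)<2)&(abs(y)<38)&(abs(y)>12)&(z>5)&(z<45)] if t.sum()>10])
    g=np.stack(np.meshgrid(np.arange(-40,40,.4),np.arange(-40,40,.4)),-1)
    G=np.stack([28+g[...,1],g[...,0],np.full(g.shape[:2],108.)],-1)/1000
    r=cv2.remap(d["img"],*[c.astype(np.float32) for c in np.moveaxis(proj(d,O1+G@R0.T),-1,0)],cv2.INTER_CUBIC).astype(int)
    R_=np.hypot(g[...,0],g[...,1]);m=(R_>22)&(R_<31)&(r.min(-1)>110)
    a=np.degrees(np.arctan2(g[...,0],g[...,1]))[m];print("mark ang candidates",np.percentile(a,[10,50,90]).round(0) if len(a) else None,len(a),"hist",np.histogram(a,np.arange(-180,181,20))[0])
s=manip.get_state();print(s["clock"],s["contact_force"].round(1),s["qd"].round(3))
E
```

```text
top pad top edge (np.float64(-0.11), np.float64(139.9), np.int64(116)) sides(-y,+y) (np.float64(-0.65), np.float64(-44.9), np.int64(100)) (np.float64(-0.38), np.float64(40.0), np.int64(100))
top bed end (np.float64(0.07), np.float64(188.3), np.int64(110)) outer sides (np.float64(-23.48), np.float64(-79.0), np.int64(109)) (np.float64(0.59), np.float64(79.2), np.int64(160)) (np.float64(-15.11), np.float64(84.9), np.int64(95))
side pad top edge (np.float64(0.73), np.float64(135.8), np.int64(132)) sides(-y,+y) (np.float64(-0.41), np.float64(-43.6), np.int64(100)) (np.float64(-0.86), np.float64(40.6), np.int64(100))
side bed end (np.float64(0.7), np.float64(184.1), np.int64(98)) outer sides (np.float64(-7.32), np.float64(-73.0), np.int64(108)) (np.float64(-0.34), np.float64(80.8), np.int64(119)) (np.float64(-1.91), np.float64(76.9), np.int64(157))
top2 pad 13.72 red [108.4 109. ] 558 [(34, np.float64(21.9)), (38, np.float64(21.7)), (42, np.float64(21.8)), (46, np.float64(21.5))]
mark ang candidates [102. 135. 156.] 335 hist [ 17   7   0   0   0   0   0   0   0   0   0   0   0   4  64 163  53  27]
side2 pad 12.35 red [107.5 108. ] 472 []
mark ang candidates [-55.  11.  82.] 1276 hist [ 10  37   0   0   5  58 101 148 176 184 171 155  96  19   2  84  30   0]
30.575 [-0.3  0.3  0.6] [ 0.061 -0.031  0.054  0.074  0.049  0.041]
```

>>> {"name": "play_rows", "arguments": {"motion": [[0,0,0,0,85],[0,0,0,0,85]]}}

```text
clock: 30.82
position: [0.4383, -0.341, 0.2196]
ee_rot: [-0.0, 0.735, 0.678, 0.0]
contact_force: [-0.3, 0.1, 0.2]
width: 0.0845
gripper_force: 0.0
```

```bash
python3 -c "
from rig import manip
print(manip.sign_off())"
```

```text
the job is handed in; nothing more can be done
None
```

I've handed the job in (no verdict came back): by camera measurement the pad is square and stopped firmly against the lip, the wheel is about 1.5 rad (roughly a quarter turn) past first contact, the arm is clear, and it took about 31 s.

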